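Spin the banding wheel and brake it on the needle

TASK

See that the cup stuck on the banding wheel runs true: with a fingertip, push the steel stud briskly so that the wheel spins freely anticlockwise (seen from above), and let it turn until it has gone round at least twice. Then brake the moving wheel with a fingertip pressed on the flat wheel head so that it stops in that one go with the cup's handle pointing at the fixed needle, to within about 10 degrees, and draw back without turning it. Grasp nothing, never touch the cup, do not turn the wheel backwards, do not touch the stud again after the second turn, never let the wheel stand still away from the needle after that, and leave the mug, vase and brush where they are.

Things in the scene. Friction and masses are not known exactly. Their poses are not given: they have to be found in the camera images.
- wheel (a joint): angle of the wheel about its upright axis, rad; grows anticlockwise seen from above, without limit (two turns = 12.57 more); starts at 0 to 0.3. Runs free: speed falls about 5 % plus 0.05 rad/s each second (from 2 rad/s it coasts some 20 s, nearly 3 turns). Inertia about 0.0225 kg m2, give or take a quarter. A fingertip pressed on the head with a few newtons stops it within 0.2 s
- hub (a point): centre of the flat top of the wheel head, on the wheel's axis, 80 mm above the table. The head is a heavy round bare-metal plate of 270 mm diameter, 16 mm thick, its flat top 80 mm above the table, with a clay-brown patch of 84 mm diameter in the middle; it cannot tilt or move sideways
- head: the same wheel head (plate of 270 mm diameter); origin on the axis at its underside, 64 mm above the table; z is up, x points towards the cup's handle, away from the stud
- stud: upright steel stud fixed on the head, 14 mm diameter, 22 mm tall (top 102 mm above the table), 115 mm from the axis, exactly opposite the cup's handle; origin at its foot on the head's top
- cup: unfired clay cup fixed to the middle of the head, 72 mm diameter, 58 mm tall (rim 138 mm above the table), with one ear handle reaching out to 66 mm from the axis, along the head's x axis; origin at its foot on the axis. Not to be touched
- handle (a point): outermost point of the cup's handle, 66 mm from the wheel's axis, 113 mm above the table; turns with the wheel
- pointer: fixed needle tool (wooden grip 16 mm thick, 62 mm long, thin steel needle) held level on a dark wooden block (34 x 44 x 76 mm) beside the wheel, 138 to 215 mm from the axis, top 94 mm above the table. Origin on the wheel's axis at table height; x axis runs outwards along the needle: the handle points at the needle when it lies along this x axis
- needle_tip (a point): tip of the needle, 138 mm from the wheel's axis, 3 mm outside the head's rim, 83 mm above the table; it points at the axis
- mug: loose white mug, 84 mm diameter, 95 mm tall, on the table to the left of the wheel; bystander, origin under its centre
- vase: loose small terracotta vase, 88 mm diameter, 90 mm tall, on the table to the right of the wheel; bystander, origin under its centre
- brush: loose brush 180 mm long lying on the table to the left, nearer the robot than the mug; bystander, origin under its middle

How it is judged:
By the outcome, as a careful person would: the job done as asked, in the order asked, and still so for the second after the job is handed in, with the robot touching nothing.
It also fails if it takes over 72 s, if anything falls off the work surface, if the arm or the gripper's body presses on something with over 40 N, if the wrist force passes 120 N, or if a joint passes its speed limit or range.

ROBOT

A 6-joint arm with a two-finger parallel gripper is mounted at the origin on the work surface. World frame = base frame: x ahead of the robot, y to its left, z up, the work surface at z = 0. Lengths are in mm, angles in degrees, forces in N, time in s.
With the tool pointing down it reaches from about 350 to 775 mm from the base axis. Payload 5.5 kg.
Tool frame: the origin (TCP) lies at the very end of the fingers, on their centre line; the grasp point (between the pads) lies grip_point_offset behind it (grip_point_offset is the distance from the TCP to the grasp point, in mm); z points along the fingers, y is the direction in which the jaws open and shut (so a half turn about z gives the same grasp; the last joint's range is limited). The gripper opens to 85 mm and grips with 20 to 120 N. Pads are 22 mm wide; open, the fingers measure 114 mm over their backs; the gripper's body (76 mm by 85 mm) begins 54 mm behind the grasp point. The pads swing forward as they close: fully open they stand 13 mm farther back than shut.
Start: joints at [67.231, 17.945, 2.641, 74.691, 0, 82.002], TCP at [146.622, 556.034, 231.323] pointing down, gripper open.
Joint ranges: [-158.12, 158.12], [-49.38, 96.58], [-58.88, 72.47], [-126.05, 133.96], [-84.25, 85.87], [-180, 180]. Speed limits (degrees/s): [147.25, 147.25, 180, 180, 180, 180].

INTERFACE

Orientations are given as a 3x3 rotation matrix whose columns are the frame's x, y, z axes.
In Python, from cell import * gives the robot as it stands. The module is installed in compiled form; this text tells all that it offers.
- The arm moves only by the tool apply_moves, never from a script. Its argument "plan" is a list of rows, each an object with "twist": the turn, a rotation vector about the tool's x, y, z in degrees, a list of three; "dp": the shift along the tool's x, y, z in mm, a list of three; "gripper": the opening in per cent of the stroke, from 0 (shut) to 100 (fully open). In form: [{"twist": [rx, ry, rz], "dp": [x, y, z], "gripper": gripper}, ...]. A call has 1 to 10 rows; each row shifts and turns the commanded pose from where the row before left it, along the tool's axes as they then stand; what a row does not reach is not made up. A row lasts 1/12 s, in which the tool goes at most 41.7 mm and 7.16 degrees, less where a joint would pass 70% of its speed; a pose out of reach is approached as far as the arm can. A call is refused whole if a number of a shift passes 41.7 or a number of a turn 7.16, either way. A call with a gripper value outside its range is refused whole. The fingers move at their own pace and stop on an object; the grip force is fixed at half the most. Time passes only in rows, so rows that do not move let the fingers close. It gives the time, the measured TCP pose, the force and the opening at its end, in the units of the state.
- read_state(): the state, without advancing time (a new reading comes with each control period).
- get_image(name): name is "side" or "top" or "wrist"; returns the picture (384x512x3 uint8, red, green, blue); there is no depth.
- calibration(name): a dict with "intrinsics" (3x3 intrinsics, pixels), "R" (3x3) and "t" (3): a world point X has camera coordinates R X + t. Camera axes: x right, y down, z forward; pixel columns grow to the right and rows downward; lengths in mm; the calibration is good to about 2 mm. A picture is of the moment at which its call begins: read the wrist's pose just before it. calibration takes no time and is no camera call; for the wrist camera it gives the pose at the moment of the call.
- job_done(): hands the job in, once; it reports no verdict.
Trained networks look in the newest picture that a camera, given by its name, has taken for a name from the list of things; names that differ only in an ending like _2 or _b are one class to them, and where a whole thing is asked for, a point or a joint stands for the part that bears it (a point fixed in the world has none). Each returns a list of dicts, best first, with "p" (0 to 1); they miss things now and then, are a little off and sometimes report something else, mostly with a low value. They report only what shows in the picture. A call takes as long as a camera call.
- search_frame(name, camera): "centre" ([x, y, z] in mm, in world coordinates, good to about 4 mm: the middle of the surface that is visible of it).
- pinpoint(name, camera): "centre" ([x, y, z] in mm, in world coordinates, good to about 4 mm: a listed point, or the origin of a listed thing).
The state is a dict: "t": time; "joint_pos": joint angles; "qd": joint speeds; "tau": joint torques, N m; "tcp_pos": TCP position; "orientation": TCP orientation; "wrist_force": force on the tool from outside, world axes, zero at the start; "moment": the same for the moment, N m; "opening": finger opening in mm.
Only numpy, scipy, OpenCV 4.12 (cv2) and the standard library are available. Lean on these libraries where they do the work, as an engineer would, in place of code of your own. Each camera call takes 0.05 s, during which the arm holds its last target. There are 200 camera calls.

## Working session

There is one attempt and no reset: what is moved stays moved. The work goes in short steps, Python scripts to look and compute and a tool call to move; the robot and the scene stay as the last step left them, time stands still between calls to the robot, and variables do not carry over. Pictures are saved under pics/ and viewed, about 8 in all and at most 12, crops included, and the job is handed in when it is done.

Besides the shell and the picture viewer there is one more tool, called after "Request:" as a command line: name --argument value ..., lists and objects as JSON in quotes. apply_moves: Moves the arm, as the interface text tells. Its arguments: {"type":"object","properties":{"plan":{"type":"array"}},"required":["plan"]}

```bash
mkdir -p pics; python3 - <<'E'
from cell import *
import cv2,numpy as np
s=read_state();print(s)
a=get_image("top");b=get_image("side")
cv2.imwrite("pics/a.png",cv2.cvtColor(a,cv2.COLOR_RGB2BGR));cv2.imwrite("pics/b.png",cv2.cvtColor(b,cv2.COLOR_RGB2BGR))
for n in["hub","stud","handle","needle_tip","pointer","mug","vase","brush","cup"]:
  for c in("top","side"):
    r=pinpoint(n,c); print(n,c,[(np.round(q["centre"]).tolist(),round(q["p"],2)) for q in r[:2]])
print(read_state()["t"])
E
```

```text
{'t': 0.0, 'joint_pos': array([6.72295938e+01, 1.79905853e+01, 2.57344323e+00, 7.46896549e+01,
       6.46804913e-05, 8.20008095e+01]), 'qd': array([-0.05666665,  0.12366389, -0.04796426,  0.03622569, -0.02470405,
        0.00081562]), 'tau': array([-1.56023791e-03, -4.80629361e+01,  2.98530543e+01,  1.94664480e-02,
       -1.78776868e-04, -4.56460789e-07]), 'tcp_pos': array([146.40914409, 555.49597562, 230.38583198]), 'orientation': array([[-9.66951503e-01,  2.54959348e-01, -7.22466306e-04],
       [ 2.54960238e-01,  9.66950011e-01, -1.71825070e-03],
       [ 2.60504724e-04, -1.84566528e-03, -9.99998263e-01]]), 'wrist_force': array([-0.15785323, -0.54936344, -0.08234671]), 'moment': array([ 0.03406704, -0.00860271, -0.03100234]), 'opening': 85.42919846236776}
hub top [([575.0, -74.0, 81.0], 0.85)]
hub side [([574.0, -76.0, 80.0], 0.89)]
stud top [([488.0, -10.0, 82.0], 0.54)]
stud side [([488.0, -14.0, 80.0], 0.4)]
handle top [([633.0, -108.0, 108.0], 0.82), ([574.0, -73.0, 77.0], 0.22)]
handle side [([632.0, -114.0, 115.0], 0.84), ([486.0, -10.0, 77.0], 0.4)]
needle_tip top [([720.0, -71.0, 85.0], 0.9)]
needle_tip side [([712.0, -74.0, 83.0], 0.62), ([633.0, -386.0, -1.0], 0.56)]
pointer top []
pointer side []
mug top [([654.0, 403.0, -7.0], 0.91)]
mug side [([659.0, 406.0, -0.0], 0.83)]
vase top [([629.0, -389.0, -0.0], 0.94)]
vase side [([636.0, -387.0, -1.0], 0.82)]
brush top [([414.0, 401.0, -1.0], 0.78)]
brush side [([415.0, 399.0, 2.0], 0.51)]
cup top [([581.0, -69.0, 76.0], 0.69), ([575.0, -74.0, 81.0], 0.69)]
cup side []
1.0
```

View pics/a.png

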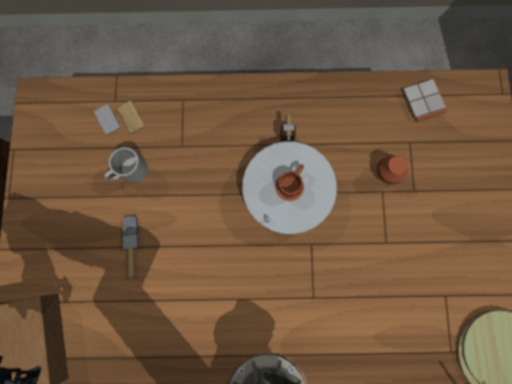

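View pics/b.png

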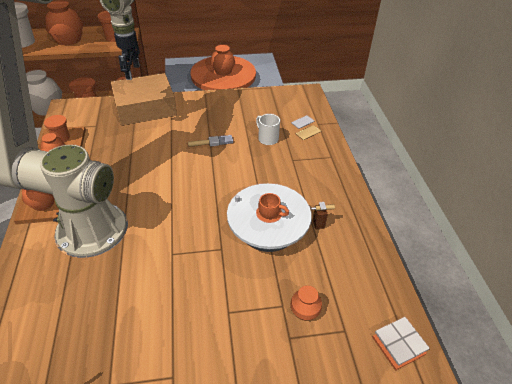

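The top view shows the wheel centred at about (290,187), the handle at (300,168), the stud at (266,218) and the needle at (289,127). The side view agrees. The tool's −y axis happens to be the mid-push tangent, so I'll keep the present orientation and shut the gripper on the way.

Request:
apply_moves --plan '[{"twist":[0,0,0],"dp":[-15,-14,0],"gripper":0},{"twist":[0,0,0],"dp":[-28,-26,0],"gripper":0},{"twist":[0,0,0],"dp":[-28,-26,0],"gripper":0},{"twist":[0,0,0],"dp":[-28,-26,0],"gripper":0},{"twist":[0,0,0],"dp":[-28,-26,0],"gripper":0},{"twist":[0,0,0],"dp":[-28,-26,0],"gripper":0},{"twist":[0,0,0],"dp":[-28,-26,0],"gripper":0},{"twist":[0,0,0],"dp":[-28,-26,0],"gripper":0},{"twist":[0,0,0],"dp":[-28,-26,0],"gripper":0},{"twist":[0,0,0],"dp":[-28,-26,0],"gripper":0}]'

```text
t: 1.83
tcp_pos: [342.2, 246.6, 231.6]
orientation: [[-0.967, 0.255, 0.001], [0.255, 0.967, 0.001], [-0.001, 0.001, -1.0]]
wrist_force: [0.1, 0.9, -0.1]
opening: -0.2
```

Request:
apply_moves --plan '[{"twist":[0,0,0],"dp":[-28,-26,0],"gripper":0},{"twist":[0,0,0],"dp":[-28,-26,0],"gripper":0},{"twist":[0,0,0],"dp":[-28,-26,0],"gripper":0},{"twist":[0,0,0],"dp":[-28,-26,0],"gripper":0},{"twist":[0,0,0],"dp":[-28,-26,0],"gripper":0},{"twist":[0,0,0],"dp":[-28,-26,20],"gripper":0},{"twist":[0,0,0],"dp":[-4,0,30],"gripper":0},{"twist":[0,0,0],"dp":[0,0,30],"gripper":0},{"twist":[0,0,0],"dp":[0,0,0],"gripper":0},{"twist":[0,0,0],"dp":[0,0,0],"gripper":0}]'

```text
t: 2.67
tcp_pos: [465.8, 54.5, 151.0]
orientation: [[-0.967, 0.255, -0.004], [0.255, 0.967, 0.0], [0.004, -0.001, -1.0]]
wrist_force: [0.1, 0.5, 1.2]
opening: -0.3
```

```bash
cat > h.py <<'E'
from cell import *
import cv2,numpy as np
def view(c,f,crop=None,s=1):
    a=get_image(c)
    if crop: x0,x1,y0,y1=crop; a=a[y0:y1,x0:x1]
    a=cv2.resize(a,None,fx=s,fy=s,interpolation=cv2.INTER_CUBIC); cv2.imwrite(f,cv2.cvtColor(a,cv2.COLOR_RGB2BGR))
def pp(n,c): return [(np.round(q["centre"],1).tolist(),round(q["p"],2)) for q in pinpoint(n,c)[:2]]
def st():
    s=read_state(); print(round(s["t"],3),s["tcp_pos"].round(1),s["orientation"].round(3).tolist(),s["wrist_force"].round(1),s["opening"].round(1)); return s
E
python3 - <<'E'
from h import *
st(); view("wrist","pics/c.png"); 
for n in["hub","stud","handle","needle_tip"]: print(n,pp(n,"wrist"))
E
```

```text
Traceback (most recent call last):
  File "h.py", line 9, in st
    s=read_state(); print(round(s["t"],3),s["tcp_pos"].round(1),s["orientation"].round(3).tolist(),s["wrist_force"].round(1),s["opening"].round(1)); return s
                                                                                                                             ^^^^^^^^^^^^^^^^^^
AttributeError: 'float' object has no attribute 'round'
```

```bash
sed -i 's/,s\["opening"\].round(1)//' h.py
python3 - <<'E'
from h import *
st(); view("wrist","pics/c.png"); 
for n in["hub","stud","handle","needle_tip"]: print(n,pp(n,"wrist"))
E
```

```text
2.667 [465.8  54.5 151. ] [[-0.967, 0.255, -0.004], [0.255, 0.967, 0.0], [0.004, -0.001, -1.0]] [0.1 0.5 1.2]
hub []
stud [([483.5, -12.5, 82.8], 0.87)]
handle []
needle_tip []
```

View pics/c.png

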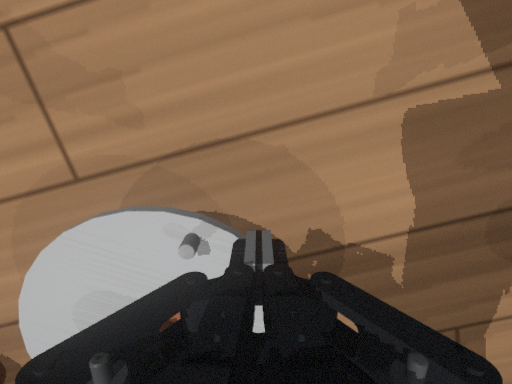

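The wrist view puts the stud at about (190,245) on the rim side of the plate, matching the earlier fixes. Next I'll move in behind it on the clockwise side.

Request:
apply_moves --plan '[{"twist":[0,0,0],"dp":[-16,-10,20],"gripper":0},{"twist":[0,0,0],"dp":[-15,-9,20],"gripper":0},{"twist":[0,0,0],"dp":[0,0,14],"gripper":0},{"twist":[0,0,0],"dp":[0,0,7],"gripper":0},{"twist":[0,0,0],"dp":[0,0,0],"gripper":0},{"twist":[0,0,0],"dp":[0,0,0],"gripper":0}]'

```text
t: 3.42
tcp_pos: [492.5, 28.7, 91.7]
orientation: [[-0.967, 0.254, 0.0], [0.254, 0.967, 0.0], [-0.0, 0.0, -1.0]]
wrist_force: [0.2, -0.1, 0.2]
opening: -0.2
```

```bash
python3 - <<'E'
from h import *
st(); view("wrist","pics/d.png",(100,400,130,350),2); 
for n in["hub","stud"]: print(n,pp(n,"wrist"))
for n in["hub","stud","handle"]: print(n,pp(n,"top"))
E
```

```text
3.417 [492.5  28.7  91.7] [[-0.967, 0.254, 0.0], [0.254, 0.967, 0.0], [-0.0, 0.0, -1.0]] [ 0.2 -0.1  0.2]
hub []
stud [([485.6, -12.9, 81.2], 0.61)]
hub [([575.4, -74.0, 80.9], 0.85)]
stud [([487.9, -10.0, 82.3], 0.54)]
handle [([633.2, -108.0, 107.6], 0.82), ([574.4, -73.1, 76.6], 0.22)]
```

View pics/d.png

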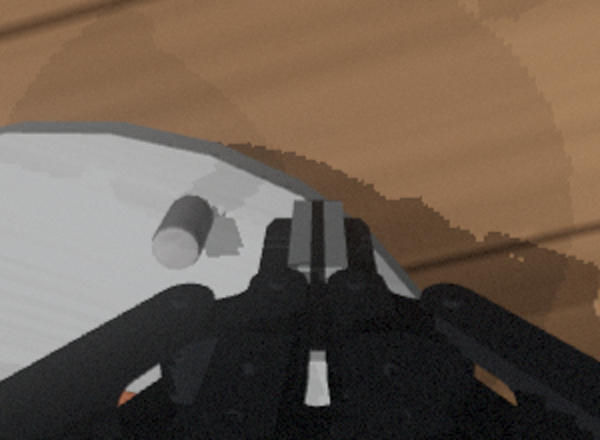

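Request:
apply_moves --plan '[{"twist":[0,0,0],"dp":[0,-4,3],"gripper":0},{"twist":[0,0,0],"dp":[0,-7,0],"gripper":0},{"twist":[0,0,0],"dp":[0,-9,0],"gripper":0},{"twist":[0,0,0],"dp":[0,-11,0],"gripper":0},{"twist":[0,0,0],"dp":[0,-13,0],"gripper":0},{"twist":[0,0,0],"dp":[0,-15,0],"gripper":0},{"twist":[0,0,0],"dp":[0,-17,0],"gripper":0},{"twist":[0,0,0],"dp":[0,-17,0],"gripper":0},{"twist":[0,0,0],"dp":[0,-6,0],"gripper":0},{"twist":[0,0,0],"dp":[0,0,-20],"gripper":0}]'

```text
t: 4.55
tcp_pos: [464.3, -68.7, 105.2]
orientation: [[-0.966, 0.258, -0.006], [0.258, 0.966, 0.001], [0.006, -0.0, -1.0]]
wrist_force: [-0.2, 0.8, 0.0]
opening: 0.1
```

```bash
cat >> h.py <<'E'
H=np.array([575,-75])
def ang(c="top",n=1):
    """handle heading, deg, by handle and stud, with time at the call's start"""
    for _ in range(n):
        t=read_state()["t"]; get_image(c); o=[]
        for nm,off in(("handle",0),("stud",180)):
            q=pinpoint(nm,c)[:1]
            if q: d=np.array(q[0]["centre"])[:2]-H; o.append((nm[0],round(float((np.degrees(np.arctan2(d[1],d[0]))+off+180)%360-180),1),round(float(np.hypot(*d))),round(q[0]["p"],2)))
        print(round(t,3),o)
E
python3 - <<'E'
from h import *
st(); ang("top",3)
E
```

```text
4.55 [464.3 -68.7 105.2] [[-0.966, 0.258, -0.006], [0.258, 0.966, 0.001], [0.006, -0.0, -1.0]] [-0.2  0.8  0. ]
4.55 [('h', 23.7, 73, 0.56), ('s', -177.6, 142, 0.36)]
4.7 [('h', 40.3, 70, 0.38)]
4.85 [('h', 54.1, 73, 0.57)]
```

Request:
apply_moves --plan '[{"twist":[0,0,0],"dp":[0,0,-10],"gripper":0},{"twist":[0,0,0],"dp":[-12,-18,-4],"gripper":0},{"twist":[0,0,0],"dp":[-12,-18,0],"gripper":0},{"twist":[0,0,0],"dp":[-12,-18,0],"gripper":0},{"twist":[0,0,0],"dp":[-12,-18,0],"gripper":0},{"twist":[0,0,0],"dp":[0,0,0],"gripper":0}]'

```text
t: 5.5
tcp_pos: [497.5, -152.7, 122.7]
orientation: [[-0.966, 0.257, 0.003], [0.257, 0.966, -0.002], [-0.003, -0.002, -1.0]]
wrist_force: [0.3, -0.2, 1.0]
opening: -0.1
```

```bash
python3 - <<'E'
from h import *
st(); ang("top",1); ang("side",2); ang("top",1)
E
```

```text
5.5 [ 497.5 -152.7  122.7] [[-0.966, 0.257, 0.003], [0.257, 0.966, -0.002], [-0.003, -0.002, -1.0]] [ 0.3 -0.2  1. ]
5.5 [('h', 64.3, 6, 0.74), ('s', 123.2, 115, 0.53)]
5.65 [('s', 136.1, 118, 0.56)]
5.8 [('h', 148.1, 63, 0.58)]
5.95 [('h', 159.3, 61, 0.78), ('s', -71.6, 503, 0.6)]
```

Request:
apply_moves --plan '[{"twist":[0,0,0],"dp":[0,0,0],"gripper":0},{"twist":[0,0,0],"dp":[0,0,0],"gripper":0},{"twist":[0,0,0],"dp":[0,0,0],"gripper":0},{"twist":[0,0,0],"dp":[0,0,0],"gripper":0},{"twist":[0,0,0],"dp":[0,0,0],"gripper":0},{"twist":[0,0,0],"dp":[0,0,0],"gripper":0},{"twist":[0,0,0],"dp":[0,0,0],"gripper":0},{"twist":[0,0,0],"dp":[0,0,0],"gripper":0},{"twist":[0,0,0],"dp":[0,0,0],"gripper":0},{"twist":[0,0,0],"dp":[0,0,0],"gripper":0}]'

```text
t: 6.93
tcp_pos: [495.4, -149.3, 121.9]
orientation: [[-0.967, 0.255, -0.0], [0.255, 0.967, 0.0], [0.0, 0.0, -1.0]]
wrist_force: [0.7, -0.2, 1.1]
opening: -0.1
```

```bash
python3 - <<'E'
from h import *
ang("side",1); ang("top",2)
E
```

```text
6.933 [('h', -108.7, 69, 0.82), ('s', -114.8, 114, 0.41)]
7.083 [('h', -97.6, 64, 0.57), ('s', -100.6, 117, 0.55)]
7.233 [('h', -84.5, 62, 0.89), ('s', -88.7, 116, 0.37)]
```

Request:
apply_moves --plan '[{"twist":[0,0,0],"dp":[0,0,0],"gripper":0},{"twist":[0,0,0],"dp":[0,0,0],"gripper":0},{"twist":[0,0,0],"dp":[0,0,0],"gripper":0},{"twist":[0,0,0],"dp":[0,0,0],"gripper":0},{"twist":[0,0,0],"dp":[0,0,0],"gripper":0},{"twist":[0,0,0],"dp":[0,0,0],"gripper":0},{"twist":[0,0,0],"dp":[0,0,0],"gripper":0},{"twist":[0,0,0],"dp":[0,0,0],"gripper":0},{"twist":[0,0,0],"dp":[0,0,0],"gripper":0}]'

```text
t: 8.13
tcp_pos: [495.4, -149.3, 121.9]
orientation: [[-0.967, 0.255, -0.0], [0.255, 0.967, 0.0], [0.0, 0.0, -1.0]]
wrist_force: [-0.9, -0.0, 0.7]
opening: 0.1
```

```bash
python3 - <<'E'
from h import *
ang("top",2);ang("side",2); 
E
```

```text
8.133 [('h', -13.2, 71, 0.61), ('s', -19.1, 110, 0.6)]
8.283 [('h', -2.3, 71, 0.83), ('s', -178.0, 143, 0.52)]
8.433 [('h', 5.8, 69, 0.73)]
8.583 [('h', 14.4, 70, 0.86), ('s', 15.1, 111, 0.35)]
```

Request:
apply_moves --plan '[{"twist":[0,0,0],"dp":[0,0,0],"gripper":0},{"twist":[0,0,0],"dp":[0,0,0],"gripper":0},{"twist":[0,0,0],"dp":[0,0,0],"gripper":0},{"twist":[0,0,0],"dp":[0,0,0],"gripper":0},{"twist":[0,0,0],"dp":[0,0,0],"gripper":0},{"twist":[0,0,0],"dp":[0,0,0],"gripper":0},{"twist":[0,0,0],"dp":[0,0,0],"gripper":0},{"twist":[0,0,0],"dp":[0,0,0],"gripper":0},{"twist":[0,0,0],"dp":[0,0,0],"gripper":0},{"twist":[0,0,0],"dp":[0,0,0],"gripper":0}]'

```text
t: 9.57
tcp_pos: [495.4, -149.3, 121.9]
orientation: [[-0.967, 0.255, -0.0], [0.255, 0.967, 0.0], [0.0, 0.0, -1.0]]
wrist_force: [-0.6, 0.1, -1.0]
opening: -0.4
```

```bash
python3 - <<'E'
from h import *
ang("top",1);ang("side",1); 
E
```

```text
9.567 [('h', 75.0, 69, 0.94)]
9.717 [('h', 8.7, 4, 0.65), ('s', 88.8, 116, 0.5)]
```

Request:
apply_moves --plan '[{"twist":[0,0,0],"dp":[0,0,10],"gripper":0},{"twist":[0,0,0],"dp":[0,0,10],"gripper":0},{"twist":[0,0,0],"dp":[0,0,8],"gripper":0},{"twist":[0,0,0],"dp":[0,0,5],"gripper":0},{"twist":[0,0,0],"dp":[0,0,2],"gripper":0},{"twist":[0,0,0],"dp":[0,0,0],"gripper":0},{"twist":[0,0,0],"dp":[0,0,0],"gripper":0},{"twist":[0,0,0],"dp":[0,0,0],"gripper":0},{"twist":[0,0,0],"dp":[0,0,0],"gripper":0},{"twist":[0,0,0],"dp":[0,0,0],"gripper":0}]'

```text
t: 10.7
tcp_pos: [495.7, -149.4, 87.4]
orientation: [[-0.967, 0.255, 0.001], [0.255, 0.967, -0.0], [-0.001, -0.0, -1.0]]
wrist_force: [-0.7, -0.2, 0.2]
opening: -0.2
```

```bash
python3 - <<'E'
from h import *
st();ang("top",1);ang("side",1);print(pp("needle_tip","top"))
E
```

```text
10.7 [ 495.7 -149.4   87.4] [[-0.967, 0.255, 0.001], [0.255, 0.967, -0.0], [-0.001, -0.0, -1.0]] [-0.7 -0.2  0.2]
10.7 [('h', 138.9, 65, 0.95)]
10.85 [('h', 147.0, 64, 0.58), ('s', 168.4, 4, 0.59)]
[([717.3, -66.8, 85.5], 0.55)]
```

```bash
cat > fit.py <<'E'
import numpy as np,sys
from scipy.optimize import least_squares,brentq
D=[(6.933,248),(7.083,260.5),(7.233,273.5),(8.133,343.5),(8.283,357.7),(8.433,365.8),(8.583,374.4),(9.567,435),(9.717,448.8),(10.7,498.9),(10.85,507)]
D+=eval(sys.argv[1]) if len(sys.argv)>1 else []
t,a=np.array(D).T
def m(p,t,c=.05): dt=t-6.933; return p[0]+np.degrees((np.radians(p[1])+c/p[2])/p[2]*(1-np.exp(-p[2]*dt))-c/p[2]*dt)
r=least_squares(lambda p:np.r_[m(p,t)-a,(p[2]-.05)/.003],[248,80,.05]); p=r.x
print(p,np.round(m(p,t)-a,1))
for T in(700,705,710,715,721):
    x=brentq(lambda x:m(p,x)-T,7,18); print(T,round(x,3),"speed",round((m(p,x+.01)-m(p,x))/.01,1))
E
python3 fit.py
python3 - <<'E'
from cell import calibration
import cv2,numpy as np
k=calibration("top");a=cv2.imread("pics/a.png")
P=lambda X:(lambda c:(c[:2]/c[2]))(k["intrinsics"]@(k["R"]@np.array(X,float)+k["t"]))
print("hub",P([575,-75,80]));
S=5;x0,y0=245,100
b=cv2.resize(a[y0:y0+110,x0:x0+110],None,fx=S,fy=S,interpolation=cv2.INTER_CUBIC)
px=lambda X:tuple(int(v) for v in (P(X)-[x0,y0]+.5)*S)
for d,col in((-5,(255,0,0)),(0,(0,255,0)),(5,(0,0,255))):
    c,s=np.cos(np.radians(d)),np.sin(np.radians(d))
    cv2.line(b,px([575+100*c,-75+100*s,83]),px([575+220*c,-75+220*s,83]),col,1)
th=np.linspace(0,2*np.pi,90)
cv2.polylines(b,[np.array([px([575+135*np.cos(q),-75+135*np.sin(q),80]) for q in th])],True,(255,0,255),1)
cv2.imwrite("pics/e.png",b)
E
```

```text
[2.51233643e+02 8.01069003e+01 6.17520974e-02] [ 3.2  2.7  1.4 -1.6 -5.2 -2.9 -1.3  1.5 -3.2  2.7  2.6]
700 15.667 speed 27.4
705 15.853 speed 26.5
710 16.044 speed 25.7
715 16.242 speed 24.8
721 16.49 speed 23.7
hub [289.30230575 188.22825909]
```

View pics/e.png

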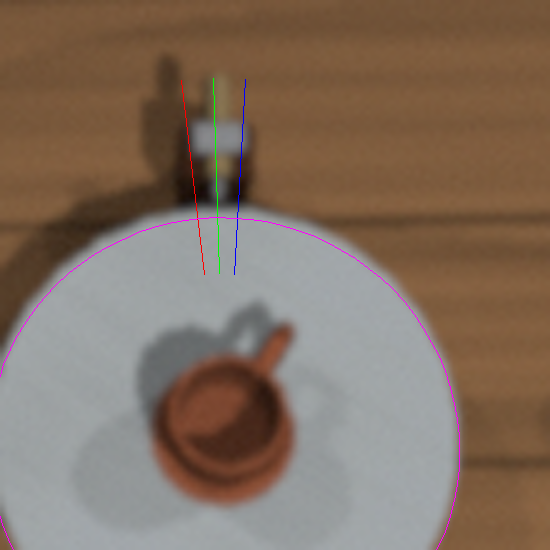

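The overlay shows the needle at about x=221 in the crop, on the 0° line (green) to within 1.5°. So I'll aim for a heading of 0°.

Request:
apply_moves --plan '[{"twist":[0,0,0],"dp":[0,0,0],"gripper":0},{"twist":[0,0,0],"dp":[0,0,0],"gripper":0},{"twist":[0,0,0],"dp":[0,0,0],"gripper":0},{"twist":[0,0,0],"dp":[0,0,0],"gripper":0},{"twist":[0,0,0],"dp":[0,0,0],"gripper":0},{"twist":[0,0,0],"dp":[0,0,0],"gripper":0},{"twist":[0,0,0],"dp":[0,0,0],"gripper":0},{"twist":[0,0,0],"dp":[0,0,0],"gripper":0},{"twist":[0,0,0],"dp":[0,0,0],"gripper":0},{"twist":[0,0,0],"dp":[0,0,0],"gripper":0}]'

```text
t: 11.88
tcp_pos: [495.4, -149.3, 86.9]
orientation: [[-0.967, 0.255, 0.0], [0.255, 0.967, 0.0], [0.0, 0.0, -1.0]]
wrist_force: [-0.3, 0.3, -0.8]
opening: 0.2
```

```bash
python3 - <<'E'
from h import *
ang("top",1);ang("side",1)
E
```

```text
11.883 [('h', -48.3, 5, 0.7), ('s', -161.3, 122, 0.46)]
12.033 [('h', -152.8, 65, 0.58), ('s', -157.1, 122, 0.56)]
```

Request:
apply_moves --plan '[{"twist":[0,0,0],"dp":[0,0,0],"gripper":0},{"twist":[0,0,0],"dp":[0,0,0],"gripper":0},{"twist":[0,0,0],"dp":[0,0,0],"gripper":0},{"twist":[0,0,0],"dp":[0,0,0],"gripper":0},{"twist":[0,0,0],"dp":[0,0,0],"gripper":0},{"twist":[0,0,0],"dp":[0,0,0],"gripper":0},{"twist":[0,0,0],"dp":[0,0,0],"gripper":0},{"twist":[0,0,0],"dp":[0,0,0],"gripper":0},{"twist":[0,0,0],"dp":[0,0,0],"gripper":0},{"twist":[0,0,0],"dp":[0,0,0],"gripper":0}]'

```text
t: 13.02
tcp_pos: [495.4, -149.3, 86.9]
orientation: [[-0.967, 0.255, 0.0], [0.255, 0.967, 0.0], [-0.0, 0.0, -1.0]]
wrist_force: [-0.0, -0.5, 0.7]
opening: 0.1
```

```bash
python3 - <<'E'
from h import *
ang("top",1);ang("side",1)
E
```

```text
13.017 [('h', -114.7, 60, 0.9), ('s', -116.5, 121, 0.36)]
13.167 [('h', -105.4, 63, 0.79), ('s', -112.6, 118, 0.61)]
```

```bash
python3 fit.py "[(11.883,558.7),(12.033,565),(13.017,604.4),(13.167,611)]"
```

```text
[2.51386421e+02 8.05581678e+01 6.83181336e-02] [ 3.4  2.9  1.7 -1.3 -5.  -2.7 -1.1  1.2 -3.6  1.4  1.1 -0.4  0.   1.6
  0.8]
700 16.038 speed 23.8
705 16.252 speed 22.8
710 16.476 speed 21.9
715 16.71 speed 20.9
721 17.006 speed 19.6
```

Request:
apply_moves --plan '[{"twist":[0,0,0],"dp":[0,0,0],"gripper":0},{"twist":[0,0,0],"dp":[0,0,0],"gripper":0},{"twist":[0,0,0],"dp":[0,0,0],"gripper":0},{"twist":[0,0,0],"dp":[0,0,0],"gripper":0},{"twist":[0,0,0],"dp":[0,0,0],"gripper":0},{"twist":[0,0,0],"dp":[0,0,0],"gripper":0},{"twist":[0,0,0],"dp":[0,0,0],"gripper":0},{"twist":[0,0,0],"dp":[0,0,0],"gripper":0},{"twist":[0,0,0],"dp":[0,0,0],"gripper":0},{"twist":[0,0,0],"dp":[0,0,0],"gripper":0}]'

```text
t: 14.15
tcp_pos: [495.4, -149.3, 87.0]
orientation: [[-0.967, 0.255, 0.0], [0.255, 0.967, 0.0], [-0.0, 0.0, -1.0]]
wrist_force: [-0.2, -0.0, -0.5]
opening: 0.2
```

```bash
python3 - <<'E'
from h import *
ang("top",1);ang("side",1)
E
```

```text
14.15 [('h', -75.2, 65, 0.79), ('s', -80.8, 116, 0.46)]
14.3 [('h', -72.5, 67, 0.82), ('s', -71.3, 498, 0.33)]
```

```bash
python3 fit.py "[(11.883,558.7),(12.033,565),(13.017,604.4),(13.167,611),(14.15,642),(14.3,648)]"
python3 - <<'E'
import numpy as np
D=np.array([(4.55,23.7),(4.7,40),(4.85,54),(5.5,123.2),(5.65,136.1),(5.8,148.1),(5.95,159.3),(6.933,248),(7.083,260.5),(7.233,273.5),(8.133,343.5),(8.283,357.7),(8.433,365.8),(8.583,374.4),(9.567,435),(9.717,448.8),(10.7,498.9),(10.85,507),(11.883,558.7),(12.033,565),(13.017,604.4),(13.167,611),(14.15,642),(14.3,648)])
t,a=D.T
for lo,deg in((4,2),(4,3),(6,2),(6,3),(8,2)):
    m=t>lo;p=np.polyfit(t[m]-14.45,a[m],deg);d=np.polyder(p);print(lo,deg,"now",p[-1],"v",d[-1],"a",2*p[-3],"res",np.std(np.polyval(p,t[m]-14.45)-a[m]))
E
```

```text
[2.51169402e+02 8.11642888e+01 7.23661363e-02] [ 3.2  2.7  1.6 -1.  -4.7 -2.4 -0.7  1.5 -3.4  1.3  1.  -1.1 -0.8  0.2
 -0.8  2.3  1.1]
700 16.217 speed 22.1
705 16.449 speed 21.0
710 16.693 speed 20.0
715 16.95 speed 18.9
721 17.279 speed 17.5
4 2 now 647.4386555370504 v 23.448624545375097 a -7.931353851726549 res 2.7959942375030065
4 3 now 652.1850865657774 v 29.883377606207187 a -4.743787549857646 res 1.8147027854628701
6 2 now 650.0345241812623 v 26.078282207160967 a -7.19103196361829 res 2.2467819750367863
6 3 now 652.9844935475163 v 31.549375750563712 a -3.575848575951543 res 1.6780180618805245
8 2 now 651.9421768363029 v 28.520471233691328 a -6.348326409739298 res 1.4281332081607465
```

Request:
apply_moves --plan '[{"twist":[0,0,0],"dp":[0,0,0],"gripper":0},{"twist":[0,0,0],"dp":[0,0,0],"gripper":0},{"twist":[0,0,0],"dp":[0,0,0],"gripper":0},{"twist":[0,0,0],"dp":[0,0,0],"gripper":0},{"twist":[0,0,0],"dp":[0,0,0],"gripper":0},{"twist":[0,0,0],"dp":[0,0,1.5],"gripper":0},{"twist":[0,0,0],"dp":[0,0,0],"gripper":0},{"twist":[0,0,0],"dp":[0,0,0],"gripper":0},{"twist":[0,0,0],"dp":[0,0,0],"gripper":0},{"twist":[0,0,0],"dp":[0,0,0],"gripper":0},{"twist":[0,0,0],"dp":[0,0,0],"gripper":0}]'

```text
invalid input
```

```bash
python3 - <<'E'
from h import *
st();ang("top",1);ang("side",1)
E
```

```text
14.45 [ 495.4 -149.3   87. ] [[-0.967, 0.255, 0.0], [0.255, 0.967, 0.0], [-0.0, 0.0, -1.0]] [ 0.2  0.3 -0.7]
14.45 [('h', -64.0, 65, 0.59), ('s', -70.3, 116, 0.42)]
14.6 [('h', -63.5, 68, 0.83)]
```

Request:
apply_moves --plan '[{"twist":[0,0,0],"dp":[0,0,0],"gripper":0},{"twist":[0,0,0],"dp":[0,0,1.5],"gripper":0},{"twist":[0,0,0],"dp":[0,0,0],"gripper":0},{"twist":[0,0,0],"dp":[0,0,0],"gripper":0},{"twist":[0,0,0],"dp":[0,0,0],"gripper":0},{"twist":[0,0,0],"dp":[0,0,0],"gripper":0},{"twist":[0,0,0],"dp":[0,0,0],"gripper":0},{"twist":[0,0,0],"dp":[0,0,0],"gripper":0},{"twist":[0,0,0],"dp":[0,0,0],"gripper":0}]'

```text
t: 15.5
tcp_pos: [495.4, -149.3, 85.5]
orientation: [[-0.967, 0.255, 0.0], [0.255, 0.967, 0.0], [-0.0, 0.0, -1.0]]
wrist_force: [-1.2, -0.2, 0.8]
opening: 0.2
```

```bash
python3 - <<'E'
from h import *
st();ang("top",2)
E
```

```text
15.5 [ 495.4 -149.3   85.5] [[-0.967, 0.255, 0.0], [0.255, 0.967, 0.0], [-0.0, 0.0, -1.0]] [-1.2 -0.2  0.8]
15.5 [('h', -35.1, 68, 0.75), ('s', -42.9, 112, 0.6)]
15.65 [('h', -35.1, 65, 0.7), ('s', -40.3, 115, 0.53)]
```

Request:
apply_moves --plan '[{"twist":[0,0,0],"dp":[0,0,1],"gripper":0},{"twist":[0,0,0],"dp":[0,0,0],"gripper":0},{"twist":[0,0,0],"dp":[0,0,0],"gripper":0},{"twist":[0,0,0],"dp":[0,0,0],"gripper":0},{"twist":[0,0,0],"dp":[0,0,0],"gripper":0},{"twist":[0,0,0],"dp":[0,0,0],"gripper":0}]'

```text
t: 16.3
tcp_pos: [495.4, -149.3, 84.5]
orientation: [[-0.967, 0.255, 0.0], [0.255, 0.967, 0.0], [-0.0, 0.0, -1.0]]
wrist_force: [-0.3, 0.2, -0.5]
opening: 0.2
```

```bash
python3 - <<'E'
from h import *
st();ang("top",1);ang("side",1)
E
```

```text
16.3 [ 495.4 -149.3   84.5] [[-0.967, 0.255, 0.0], [0.255, 0.967, 0.0], [-0.0, 0.0, -1.0]] [-0.3  0.2 -0.5]
16.3 [('h', -20.7, 69, 0.77), ('s', -26.8, 110, 0.51)]
16.45 [('h', -79.1, 314, 0.18), ('s', 158.3, 69, 0.22)]
```

Request:
apply_moves --plan '[{"twist":[0,0,0],"dp":[0,0,0.5],"gripper":0},{"twist":[0,0,0],"dp":[0,0,0.5],"gripper":0},{"twist":[0,0,0],"dp":[0,0,0],"gripper":0}]'

```text
t: 16.85
tcp_pos: [495.3, -149.2, 83.3]
orientation: [[-0.967, 0.255, -0.0], [0.255, 0.967, 0.0], [0.0, 0.0, -1.0]]
wrist_force: [-0.1, -0.1, 0.3]
opening: -0.1
```

```bash
python3 - <<'E'
from h import *
st();view("top","pics/f.png",(245,345,120,245),5);st()
print(pp("handle","top"))
E
```

```text
16.85 [ 495.3 -149.2   83.3] [[-0.967, 0.255, -0.0], [0.255, 0.967, 0.0], [0.0, 0.0, -1.0]] [-0.1 -0.1  0.3]
16.9 [ 495.3 -149.3   83.4] [[-0.967, 0.255, -0.0], [0.255, 0.967, 0.0], [0.0, 0.0, -1.0]] [-0.4 -0.1 -0.2]
[([643.0, -90.9, 110.1], 0.81), ([573.4, -72.6, 61.8], 0.57)]
```

View pics/f.png

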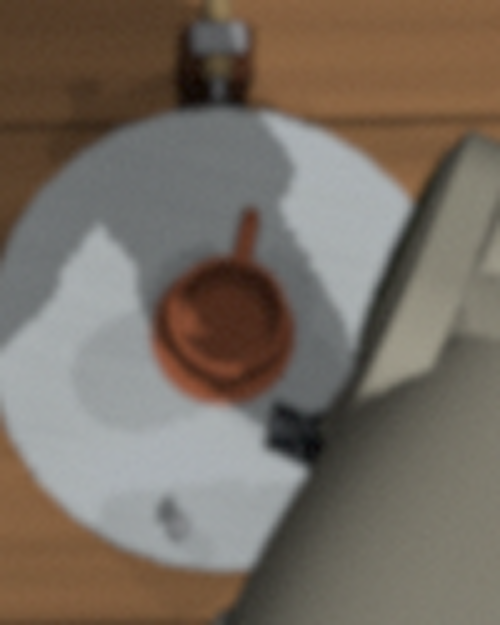

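The crop shows the handle at about (250,212), roughly 11° short of the needle and closing at about 20°/s. I'll brake now.

Request:
apply_moves --plan '[{"twist":[0,0,0],"dp":[0,0,0],"gripper":0},{"twist":[0,0,0],"dp":[0,0,0.5],"gripper":0},{"twist":[0,0,0],"dp":[0,0,1],"gripper":0},{"twist":[0,0,0],"dp":[0,0,2],"gripper":0},{"twist":[0,0,0],"dp":[0,0,1],"gripper":0}]'

```text
t: 17.37
tcp_pos: [496.3, -150.1, 80.0]
orientation: [[-0.967, 0.255, 0.002], [0.255, 0.967, -0.002], [-0.002, -0.001, -1.0]]
wrist_force: [-2.3, -1.1, 13.8]
opening: 0.3
```

Request:
apply_moves --plan '[{"twist":[0,0,0],"dp":[0,0,0],"gripper":0},{"twist":[0,0,0],"dp":[0,0,0],"gripper":0}]'

```text
t: 17.53
tcp_pos: [496.2, -150.1, 80.0]
orientation: [[-0.967, 0.255, 0.002], [0.255, 0.967, -0.002], [-0.002, -0.001, -1.0]]
wrist_force: [-2.1, -1.7, 7.2]
opening: 0.1
```

```bash
python3 - <<'E'
from h import *
st();ang("top",2);view("top","pics/g.png",(245,345,120,245),5)
E
```

```text
17.533 [ 496.2 -150.1   80. ] [[-0.967, 0.255, 0.002], [0.255, 0.967, -0.002], [-0.002, -0.001, -1.0]] [-2.1 -1.7  7.2]
17.533 [('h', -4.1, 68, 0.63), ('s', -8.9, 110, 0.59)]
17.683 [('h', -4.3, 69, 0.82), ('s', -9.1, 108, 0.35)]
```

View pics/g.png

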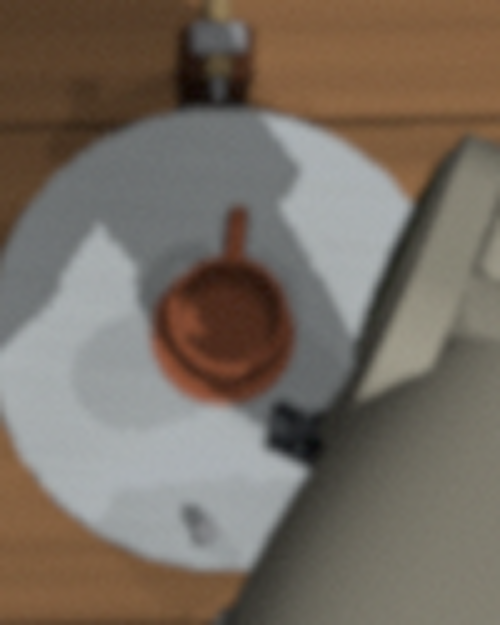

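The wheel has stopped about 6° short of the needle, inside the tolerance. The drag moved the fingertip about 1 mm along with the wheel, so I'll take out that sideways strain first. That way lifting won't flick the wheel backwards.

Request:
apply_moves --plan '[{"twist":[0,0,0],"dp":[-0.5,-0.3,0],"gripper":0},{"twist":[0,0,0],"dp":[-0.5,-0.3,0],"gripper":0},{"twist":[0,0,0],"dp":[0,0,0],"gripper":0}]'

```text
t: 18.13
tcp_pos: [497.1, -150.9, 80.0]
orientation: [[-0.967, 0.255, 0.002], [0.255, 0.967, -0.002], [-0.002, -0.001, -1.0]]
wrist_force: [-0.9, -0.9, 6.2]
opening: -0.0
```

Request:
apply_moves --plan '[{"twist":[0,0,0],"dp":[0,0,-8],"gripper":0},{"twist":[0,0,0],"dp":[0,0,-20],"gripper":0},{"twist":[0,0,0],"dp":[0,0,-30],"gripper":0},{"twist":[0,0,0],"dp":[10,-10,-30],"gripper":0},{"twist":[0,0,0],"dp":[15,-20,-20],"gripper":0},{"twist":[0,0,0],"dp":[15,-20,0],"gripper":0},{"twist":[0,0,0],"dp":[0,0,0],"gripper":0},{"twist":[0,0,0],"dp":[0,0,0],"gripper":0}]'

```text
t: 18.8
tcp_pos: [444.3, -188.8, 187.5]
orientation: [[-0.966, 0.257, 0.001], [0.257, 0.966, -0.0], [-0.001, 0.0, -1.0]]
wrist_force: [-0.5, 0.8, 0.2]
opening: 0.1
```

```bash
python3 - <<'E'
from h import *
st();ang("top",3);print(pp("needle_tip","top"));
for n in("mug","vase","brush"):print(n,pp(n,"top"))
view("side","pics/i.png",(200,380,160,290),4)
E
```

```text
18.8 [ 444.3 -188.8  187.5] [[-0.966, 0.257, 0.001], [0.257, 0.966, -0.0], [-0.001, 0.0, -1.0]] [-0.5  0.8  0.2]
18.8 [('h', -4.7, 71, 0.96), ('s', -10.7, 110, 0.6)]
18.95 [('h', -5.3, 69, 0.86), ('s', -10.2, 110, 0.4)]
19.1 [('h', -4.9, 73, 0.57), ('s', 175.3, 68, 0.65)]
[([715.1, -72.1, 86.1], 0.51)]
mug [([656.3, 400.9, -3.0], 0.59)]
vase [([630.6, -388.8, -0.8], 0.57)]
brush [([418.6, 402.5, -4.0], 0.9)]
```

View pics/i.png

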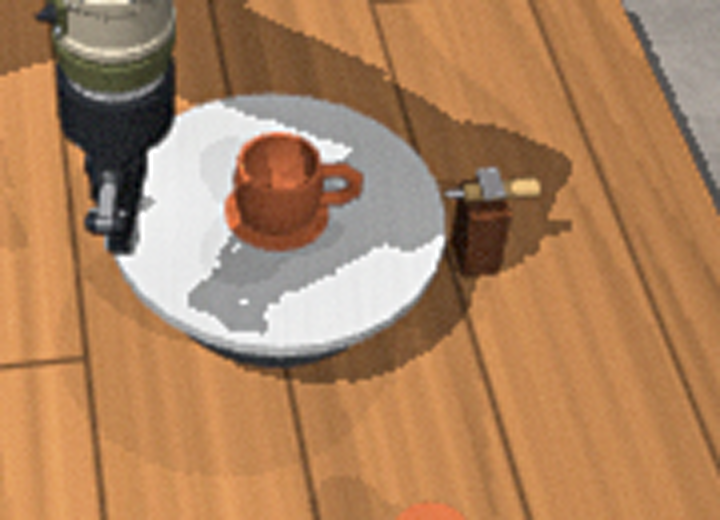

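The side view shows the handle at about (360,183), facing the needle tip at (445,193). The wheel is still, the finger is clear, and the mug, vase and brush read as in place.

```bash
python3 -c "
from cell import *
job_done()"
```

```text
the job is handed in; nothing more can be done
```

I spun the wheel, let it go round just over twice, braked it close to the needle and handed the job in at about 19.5 s of the 72 s allowed. The judging call gives no verdict, so what follows rests on my own readings.

- **Spin:** one push on the stud sent the wheel anticlockwise at about 1.8 rad/s. It coasted freely for about 745°, and the stud was not touched again.
- **Brake:** a fingertip pressed on the head, with at most about 14 N read, stopped it in one go. Before lifting I eased the finger about 1 mm forward so that it would not spring the wheel back. The wheel may have crept forward about half a degree with it.
- **Final heading:** the handle rests about 5 to 8° short of the needle. By the network, the handle reads −5° and the stud −10°. These two readings were biased in opposite directions from the start. The picture gave about −6°, and the needle itself is known to about 2°. That is inside the 10° tolerance, but not centred.
- **After drawing back:** headings stayed the same within the network's scatter (a degree or two). The wheel was still and the robot was touching nothing.
- **Other objects:** the mug, vase and brush read within 5 mm of where they started, about the accuracy of the network. Nothing was grasped, and I saw no contact with the cup.
- **Checks that failed:** one side-view reading just before braking was unusable, as were a few obvious false hits earlier. I ignored these. One move call was refused for having 11 rows, and nothing moved.

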